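Load the samples into the analyser carrier in delivery order

ROBOT

A 6-joint arm with a two-finger parallel gripper is mounted at the origin on the work surface. World frame = base frame: x ahead of the robot, y to its left, z up, the work surface at z = 0. Lengths are in m, angles in rad, forces in N, time in s.
With the tool pointing down it reaches from about 0.35 to 0.975 m from the base axis. Payload 4.9 kg.
Tool frame: the origin (TCP) lies between the finger pads; the fingertips stand 11 mm ahead of it and the grasp point (between the pads) lies 8 mm behind it (r.nose_length is the distance from the TCP to the fingertips, in m); z points along the fingers, y is the line along which they close (so a half turn about z gives the same grasp; the last joint's range is limited). The gripper opens to 85 mm and grips with 20 to 120 N. Pads are 22 mm wide; open, the fingers measure 114 mm over their backs; the gripper's body (76 mm by 85 mm) begins 54 mm behind the grasp point. The pads swing forward as they close: fully open they stand 13 mm farther back than shut.
Start: joints at [-1.434, 0.053, 1.613, -0, 1.476, -0.119], TCP at [0.158, -0.605, 0.242] pointing down, gripper open.
Joint ranges: [-3.01, 3.01], [-1.01, 2.22], [0.06, 2.58], [-1.02, 4.17], [0.09, 2.62], [-3.14, 3.14]. Speed limits (rad/s): [2.57, 2.57, 3.14, 3.14, 3.14, 3.14].

INTERFACE

Orientations are given as a unit quaternion [x, y, z, w].
In Python, from workcell import r gives the robot as it stands.
- The arm moves only by the tool carry_out, never from a script. Its argument "plan" is a list of rows, each an object of numbers: "claw": the gripper's target within -1 to 1 (shut at 1, half-way at 0, fully open at -1); "dx", "dy", "dz": the shift along the tool's x, y, z in mm; "twist": the turn about the tool's z in rad. In form: [{"claw": .., "dx": .., "dy": .., "dz": .., "twist": ..}, ...]. A call has exactly 5 rows; each row shifts and turns the commanded pose from where the row before left it, along the tool's axes as they then stand; what a row does not reach is not made up. A row lasts 1/12 s, in which the tool goes at most 41.7 mm and 7.16 degrees, less where a joint would pass 70% of its speed; a pose out of reach is approached as far as the arm can. A call with a gripper value outside its range is refused whole. The fingers move at their own pace and stop on an object; "grip_force" is the grip in N (left out, the last holds). Time passes only in rows, so rows that do not move let the fingers close, or fill a call up. It gives the time, the measured TCP pose, the force, the opening and the grip force at its end, in the units of the state.
- r.observe(): the state, without advancing time (a new reading comes with each control period).
- r.get_image(name): name is "scene" or "top"; returns the picture (384x512x3 uint8, red, green, blue); there is no depth.
- r.calibration(name): a dict with "K" (3x3 intrinsics, pixels), "dist_coeffs" ([k1, k2, p1, p2, k3] as OpenCV has them; the pictures are not rectified), "world_to_cam" (4x4, takes a point from world to camera coordinates). Camera axes: x right, y up, looking along -z (the intrinsics and any distortion apply to the point x, -y, -z); pixel columns grow to the right and rows downward; lengths in m; the calibration is good to about 2 mm. A picture is of the moment at which its call begins. calibration takes no time and is no camera call.
- r.hand_in(): hands the job in; it is judged then, once.
Trained networks look in the newest picture that a camera, given by its name, has taken for a name from the list of things; names that differ only in an ending like _2 or _b are one class to them, and where a whole thing is asked for, a point or a joint stands for the part that bears it (a point fixed in the world has none). Each returns a list of dicts, best first, with "score" (0 to 1); they miss things now and then, are a little off and sometimes report something else, mostly with a low value. They report only what shows in the picture. A call takes as long as a camera call.
- r.silhouettes(thing, camera): "pixels" (384x512 bool, what is visible of it) and "box" ([left, top, width, height] in pixels, round what is visible of it).
The state is a dict: "time_s": time; "joints": joint angles; "joint_vel": joint speeds; "joint_torque": joint torques, N m; "ee_pos": TCP position; "tcp_rot": TCP orientation; "wrist_force": force on the tool from outside, world axes, zero at the start; "torque": the same for the moment, N m; "width": finger opening in m; "gripper_force": force on a finger pad.
Only numpy, scipy, OpenCV 4.12 (cv2) and the standard library are available. Lean on these libraries where they do the work, as an engineer would, in place of code of your own. Each camera call takes 0.05 s, during which the arm holds its last target. There are 200 camera calls.

TASK

Move all four samples from the delivery rack's white cups into the grey analyser carrier, one in each pocket, keeping their order as counted from the handles: the sample nearest the delivery rack's handle goes into the pocket nearest the carrier's handle, the next one into the next pocket, and so on. Keep every sample upright on the way, set it down without dropping it, and leave each one standing upright on the floor of its pocket.

Things in the scene. Friction and masses are not known exactly. Their poses are not given: they have to be found in the camera images.
- tube: Sample tube, the tallest and slim: upright white cylinder, diameter 30 mm, 92 mm high, of which the top 18 mm is a grey cap of the same diameter. 50 to 100 g. Origin at the centre of its underside, z up. It starts upright in its own white cup, turned up to 0.3 rad from the rack's axes.
- pot: Round specimen pot, the widest round one: white cylinder, diameter 40 mm, 60 mm high, of which the top 14 mm is a flat grey lid of the same diameter. 55 to 115 g. Origin at the centre of its underside, z up. It starts upright in its own white cup, turned up to 0.3 rad from the rack's axes.
- square_bottle: Square white bottle: body 38 x 38 mm and 58 mm high with its faces across its own x and y axes, then a round grey cap, diameter 24 mm, up to 74 mm. 60 to 130 g. Origin at the centre of its underside, z up. It starts upright in its own white cup, turned up to 0.3 rad from the rack's axes.
- vial: Small amber glass vial, the thinnest: cylinder, diameter 28 mm and 50 mm high, then an aluminium cap, diameter 22 mm, up to 62 mm. 35 to 70 g. Origin at the centre of its underside, z up. It starts upright in its own white cup, turned up to 0.3 rad from the rack's axes.
- cup_tube: Fixed square white plastic cup on the delivery rack, the one in which the tube stands at the start: 58 mm square, 14 mm high, walls and floor 3 mm, inner width 52 mm. Origin at the centre of its underside; axes parallel to the rack's. It never moves, so it keeps showing the tube's original place in the row.
- cup_pot: Fixed square white plastic cup on the delivery rack, the one in which the pot stands at the start: 58 mm square, 14 mm high, walls and floor 3 mm, inner width 52 mm. Origin at the centre of its underside; axes parallel to the rack's. It never moves, so it keeps showing the pot's original place in the row.
- cup_square_bottle: Fixed square white plastic cup on the delivery rack, the one in which the square bottle stands at the start: 58 mm square, 14 mm high, walls and floor 3 mm, inner width 52 mm. Origin at the centre of its underside; axes parallel to the rack's. It never moves, so it keeps showing the square bottle's original place in the row.
- cup_vial: Fixed square white plastic cup on the delivery rack, the one in which the vial stands at the start: 58 mm square, 14 mm high, walls and floor 3 mm, inner width 52 mm. Origin at the centre of its underside; axes parallel to the rack's. It never moves, so it keeps showing the vial's original place in the row.
- delivery_rack: Fixed aluminium plate 76 (x) x 256 (y) x 6 mm carrying the white cups in a row, centres at x = 0, y = +93, +31, -31, -93 mm; which sample stands where varies. A flat dark steel loop handle sticks out 40 mm past its +y end. Origin: centre of its underside. Within 0.2 rad of the world axes, nearer than the carrier or beyond it, centres 140 mm or more apart in x.
- carrier: Fixed grey carrier 68 (x) x 254 (y) x 22 mm with four empty pockets 56 mm square in a row, centres at x = 0, y = -93, -31, +31, +93 mm; floors 6 mm above its origin, walls 6 mm thick, 16 mm above the floor. A flat dark steel loop handle sticks out 40 mm past its -y end. Origin: centre of its underside. Within 0.2 rad of the world axes. Grasps closing along x clear the neighbours.

How it is judged:
By the outcome, as a careful person would: the job done as asked, in the order asked, and still so for the second after the job is handed in, with the robot touching nothing.
It also fails if it takes over 115 s, if anything falls off the work surface, if the arm or the gripper's body presses on something with over 40 N, if the wrist force passes 120 N, or if a joint passes its speed limit or range.

## Working session

There is one attempt and no reset: what is moved stays moved. The work goes in short steps, Python scripts to look and compute and a tool call to move; the robot and the scene stay as the last step left them, time stands still between calls to the robot, and variables do not carry over. Pictures are saved under pics/ and viewed, at most 14 in all, crops included, and the job is handed in when it is done.

Besides the shell and the picture viewer there is one more tool, called after ">>>" by a JSON object that holds its "api" and its "payload". carry_out: Moves the arm, as the interface text tells. Its arguments: {"type":"object","properties":{"plan":{"type":"array"},"grip_force":{"type":"number"}},"required":["plan"]}

```bash
mkdir -p pics; python3 - <<'E'
from workcell import r
import cv2
for n in("top","scene"):
    im=r.get_image(n); cv2.imwrite(f"pics/{n}0.png",im[:,:,::-1])
    c=r.calibration(n); print(n,c)
    for t in("tube","pot","square_bottle","vial","carrier","delivery_rack","cup_tube","cup_pot","cup_square_bottle","cup_vial"):
        print(t,[(round(d["score"],2),[int(v) for v in d["box"]]) for d in r.silhouettes(t,n)[:3]])
print(r.observe())
E
```

```text
top {'K': array([[457.39721664,   0.        , 255.15856167],
       [  0.        , 457.39721664, 193.12286073],
       [  0.        ,   0.        ,   1.        ]]), 'dist_coeffs': array([-0.12621123,  0.        ,  0.        ,  0.        ,  0.        ]), 'world_to_cam': array([[-7.10989707e-03, -9.99974278e-01, -9.44979997e-04,
        -1.44121531e-02],
       [ 9.77537145e-01, -7.14942477e-03,  2.10641916e-01,
        -5.64100820e-01],
       [-2.10643254e-01,  5.73889293e-04,  9.77562832e-01,
        -6.42940285e-01],
       [ 0.00000000e+00,  0.00000000e+00,  0.00000000e+00,
         1.00000000e+00]])}
tube [(0.63, [199, 131, 44, 33]), (0.57, [320, 134, 31, 38])]
pot [(0.58, [282, 133, 23, 33]), (0.33, [204, 123, 29, 31])]
square_bottle [(0.92, [205, 123, 28, 35])]
vial [(0.82, [245, 131, 16, 26])]
carrier [(0.67, [194, 225, 189, 54])]
delivery_rack [(0.9, [174, 124, 176, 62])]
cup_tube [(0.88, [308, 142, 39, 39])]
cup_pot [(0.7, [271, 137, 44, 36])]
cup_square_bottle [(0.76, [200, 129, 40, 35])]
cup_vial [(0.65, [235, 130, 46, 36])]
scene {'K': array([[395.16265993,   0.        , 
[... 937 characters left out ...]

{'time_s': 1.1, 'joints': array([-1.43399841e+00,  5.26836412e-02,  1.61288290e+00,  3.64190233e-06,
        1.47600329e+00, -1.19017817e-01]), 'joint_vel': array([ 0.00086913,  0.00088491, -0.0009674 ,  0.00153532, -0.00201797,
        0.0001855 ]), 'joint_torque': array([ 3.15486301e-03, -3.93693066e+01, -3.70464456e+01,  7.74781506e-05,
        4.11867459e-04, -1.40464118e-05]), 'ee_pos': array([ 0.15813555, -0.60465087,  0.24232395]), 'tcp_rot': array([9.91830957e-01, 1.27559211e-01, 1.91412887e-06, 1.13921281e-05]), 'wrist_force': array([-0.15002033, -0.45220706,  0.44399212]), 'torque': array([-0.03271232,  0.00760496,  0.0154233 ]), 'gripper_force': 0.0, 'width': 0.08538498913110014}
```

View pics/top0.png

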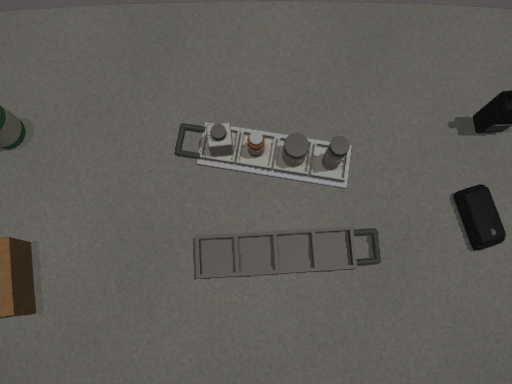

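View pics/scene0.png

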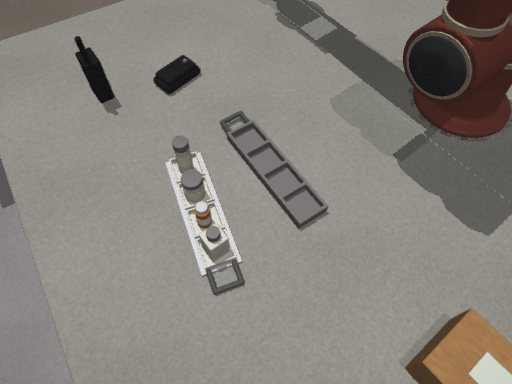

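```bash
cat > h.py <<'E'
import numpy as np, cv2
from scipy.optimize import minimize
S=8
CAMS={}
def proj(c,P):
    P=np.asarray(P,float); T=c["world_to_cam"]; q=P@T[:3,:3].T+T[:3,3]; q=q*[1,-1,-1]
    return cv2.projectPoints(q,np.zeros(3),np.zeros(3),c["K"],c["dist_coeffs"])[0][:,0]
def hullmask(c,P,shape=(384,512)):
    m=np.zeros(shape,np.uint8); h=cv2.convexHull(proj(c,P).astype(np.float32))
    cv2.fillConvexPoly(m,np.round(h*16).astype(np.int32),255,cv2.LINE_AA,4); return m/255.
def box(x0,x1,y0,y1,z0,z1): return np.array([[x,y,z] for x in(x0,x1) for y in(y0,y1) for z in(z0,z1)])
def cyl(R,z0,z1):
    a=np.arange(0,2*np.pi,.2); return np.array([[R*np.cos(t),R*np.sin(t),z] for t in a for z in(z0,z1)])
M={"tube":[cyl(.015,.004,.092)],"pot":[cyl(.02,.004,.06)],"vial":[cyl(.014,.004,.05),cyl(.011,.05,.062)],
 "square_bottle":[box(-.019,.019,-.019,.019,.004,.058),cyl(.012,.058,.074)],
 "carrier":[box(-.034,.034,-.127,.127,0,.022),box(-.025,.025,-.167,-.127,.006,.012)]}
def place(P,p,z):
    c,s=np.cos(p[2]),np.sin(p[2]); return P@np.array([[c,s,0],[-s,c,0],[0,0,1]])+[p[0],p[1],z]
def loss(p,name,z,obs):
    L=0
    for c,m in obs:
        q=np.max([hullmask(c,place(P,p,z)) for P in M[name]],axis=0)
        L+=1-np.minimum(q,m).sum()/np.maximum(q,m).sum()
    return L/len(obs)
def ground(c,uv,z):
    u=cv2.undistortPoints(np.array([[uv]],float),c["K"],c["dist_coeffs"])[0,0]
    T=c["world_to_cam"]; d=T[:3,:3].T@np.array([u[0],-u[1],-1]); o=-T[:3,:3].T@T[:3,3]
    return o+d*(z-o[2])/d[2]
def fit(name,z,obs,yaw0=(0,)):
    c,m=obs[0]; v,u=np.nonzero(m>.5); g=ground(c,(u.mean(),v.mean()),z+.03 if name!="carrier" else .011)
    best=None
    for y in yaw0:
        s=np.array([[0,0,0],[.015,0,0],[0,.015,0],[0,0,.15]])+[g[0],g[1],y]
        o=minimize(loss,[g[0],g[1],y],(name,z,obs),method="Nelder-Mead",options=dict(initial_simplex=s,xatol=2e-4,fatol=1e-4,maxiter=150))
        if best is None or o.fun<best.fun: best=o
    return best
E
cat > m.py <<'E'
from workcell import r
from h import *
import json
C={n:r.calibration(n) for n in("top","scene")}
ims={n:r.get_image(n) for n in C}
out={}
def fill(m):
    k=m.astype(np.uint8); cs=cv2.findContours(k,cv2.RETR_EXTERNAL,cv2.CHAIN_APPROX_NONE)[0]
    return cv2.drawContours(k*0,cs,-1,1,-1).astype(float)
for t,z,ys in(("carrier",0,(0,)),("square_bottle",.009,(-.3,0,.3)),("vial",.009,(0,)),("pot",.009,(0,)),("tube",.009,(0,))):
    ds={n:r.silhouettes(t,n)[:2] for n in C}; best=None
    for a in ds["top"]:
        oa=(C["top"],fill(a["pixels"])); ft=fit(t,z,[oa],ys)
        print(t,"top only",np.round(ft.x,4),round(ft.fun,3))
        for b in ds["scene"]:
            o=fit(t,z,[oa,(C["scene"],fill(b["pixels"]))],ys)
            if best is None or o.fun<best.fun: best=o
    out[t]=best.x.tolist(); print(t,"both",np.round(best.x,4),round(best.fun,3))
    for b in ds["scene"][:1]:
        ft=fit(t,z,[(C["scene"],fill(b["pixels"]))],ys); print("   scene",np.round(ft.x,4),round(ft.fun,3))
    for n in C:
        for P in M[t]:
            cv2.polylines(ims[n],[np.round(cv2.convexHull(proj(C[n],place(P,out[t],z)).astype(np.float32))*16).astype(np.int32)],True,(255,60,0),1,cv2.LINE_AA,4)
json.dump(out,open("poses.json","w"))
a=cv2.resize(ims["top"][105:295,165:395],None,fx=3,fy=3)[:,:,::-1]; b=cv2.resize(ims["scene"][100:300,150:340],None,fx=3,fy=3)[:,:,::-1]
cv2.imwrite("pics/ovt.png",a); cv2.imwrite("pics/ovs.png",b)
E
python3 m.py
```

```text
carrier top only [ 0.4772 -0.0512  0.0534] 0.048
carrier both [ 0.4767 -0.0516  0.0526] 0.048
   scene [ 0.4753 -0.0522  0.046 ] 0.04
square_bottle top only [0.6565 0.0372 0.1363] 0.076
square_bottle both [0.6567 0.0375 0.1327] 0.1
   scene [0.6571 0.0385 0.0041] 0.107
vial top only [ 0.6495 -0.02    0.0716] 0.13
vial both [ 0.6498 -0.02   -0.0852] 0.12
   scene [ 0.6498 -0.0199  0.1252] 0.107
pot top only [ 0.6383 -0.0839  0.0494] 0.151
pot both [ 0.639  -0.0829  0.0332] 0.132
   scene [ 0.6388 -0.0826  0.0119] 0.11
tube top only [ 0.6271 -0.1438  0.052 ] 0.129
tube top only [ 0.4866 -0.1778  0.3426] 0.917
tube both [ 0.6276 -0.1443  0.1143] 0.147
   scene [ 0.6269 -0.1468  0.1408] 0.143
```

View pics/ovt.png

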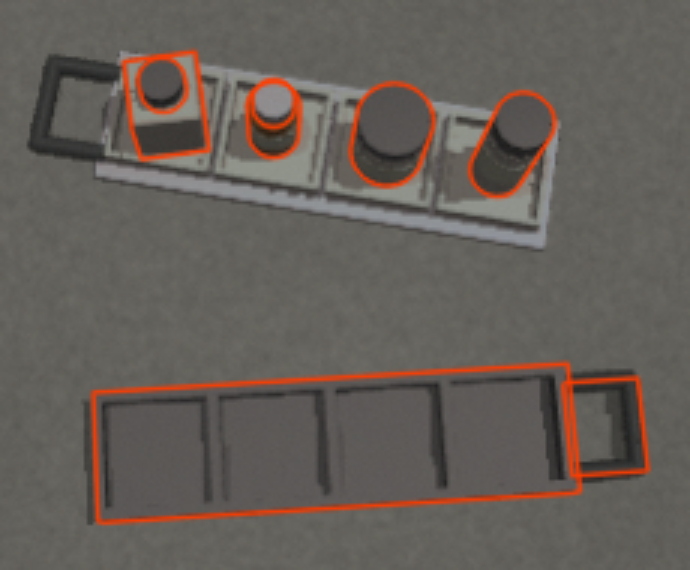

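View pics/ovs.png

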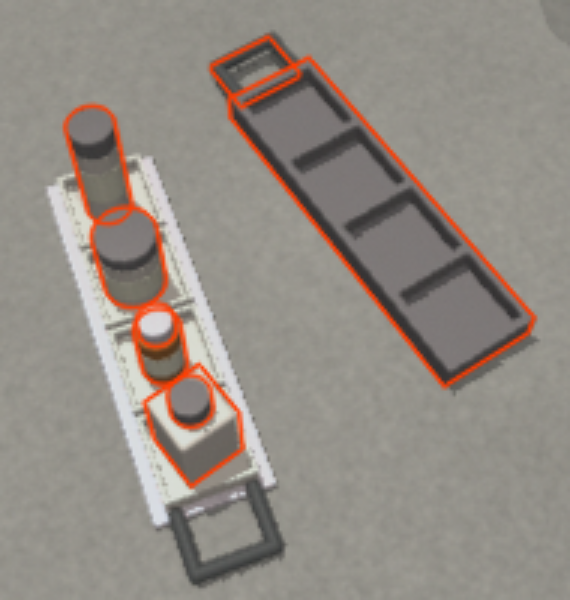

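The overlays fit both views. In the top crop the samples sit at (162,105) square, (273,118) vial, (393,135) pot and (512,145) tube, with the rack handle on the left. The carrier handle is on the right at (605,425). The square bottle therefore goes to carrier y=-93, the vial to -31, the pot to +31 and the tube to +93. Now moving over the square bottle.

>>> {"api": "carry_out", "payload": {"plan": [{"claw":-1,"dx":25.8,"dy":-19.8,"dz":0,"twist":0},{"claw":-1,"dx":25.8,"dy":-19.8,"dz":0,"twist":0},{"claw":-1,"dx":25.8,"dy":-19.8,"dz":0,"twist":0},{"claw":-1,"dx":25.8,"dy":-19.8,"dz":0,"twist":0},{"claw":-1,"dx":25.8,"dy":-19.8,"dz":0,"twist":0}]}}

```text
time_s: 2.12
ee_pos: [0.2585, -0.475, 0.2423]
tcp_rot: [0.992, 0.127, 0.0, 0.0]
wrist_force: [-0.2, -0.4, -0.2]
width: 0.0851
gripper_force: 0.0
```

>>> {"api": "carry_out", "payload": {"plan": [{"claw":-1,"dx":25.8,"dy":-19.8,"dz":0,"twist":0},{"claw":-1,"dx":25.8,"dy":-19.8,"dz":0,"twist":0},{"claw":-1,"dx":25.8,"dy":-19.8,"dz":0,"twist":0},{"claw":-1,"dx":25.8,"dy":-19.8,"dz":0,"twist":0},{"claw":-1,"dx":25.8,"dy":-19.8,"dz":0,"twist":0}]}}

```text
time_s: 2.53
ee_pos: [0.3584, -0.3465, 0.2425]
tcp_rot: [0.992, 0.127, 0.0, 0.0]
wrist_force: [-0.1, -0.1, -0.3]
width: 0.0855
gripper_force: 0.0
```

>>> {"api": "carry_out", "payload": {"plan": [{"claw":-1,"dx":25.8,"dy":-19.8,"dz":0,"twist":0},{"claw":-1,"dx":25.8,"dy":-19.8,"dz":0,"twist":0},{"claw":-1,"dx":25.8,"dy":-19.8,"dz":0,"twist":0},{"claw":-1,"dx":25.8,"dy":-19.8,"dz":0,"twist":0},{"claw":-1,"dx":25.8,"dy":-19.8,"dz":0,"twist":0}]}}

```text
time_s: 2.95
ee_pos: [0.4582, -0.218, 0.2426]
tcp_rot: [0.992, 0.128, 0.0, 0.0]
wrist_force: [0.3, -0.5, 0.1]
width: 0.0854
gripper_force: 0.0
```

>>> {"api": "carry_out", "payload": {"plan": [{"claw":-1,"dx":25.8,"dy":-19.8,"dz":0,"twist":0},{"claw":-1,"dx":25.8,"dy":-19.8,"dz":0,"twist":0},{"claw":-1,"dx":25.8,"dy":-19.8,"dz":0,"twist":0},{"claw":-1,"dx":25.8,"dy":-19.8,"dz":0,"twist":0},{"claw":-1,"dx":25.8,"dy":-19.8,"dz":0,"twist":0}]}}

```text
time_s: 3.37
ee_pos: [0.558, -0.0895, 0.2425]
tcp_rot: [0.992, 0.128, 0.0, 0.0]
wrist_force: [-0.4, -1.2, -0.1]
width: 0.0854
gripper_force: 0.0
```

>>> {"api": "carry_out", "payload": {"plan": [{"claw":-1,"dx":25.8,"dy":-19.8,"dz":0,"twist":0},{"claw":-1,"dx":25.8,"dy":-19.8,"dz":0,"twist":0},{"claw":-1,"dx":25.8,"dy":-19.8,"dz":0,"twist":0},{"claw":-1,"dx":25.8,"dy":-19.8,"dz":0,"twist":0},{"claw":-1,"dx":25.8,"dy":-19.8,"dz":0,"twist":0}]}}

```text
time_s: 3.78
ee_pos: [0.6577, 0.039, 0.2423]
tcp_rot: [0.992, 0.128, 0.0, 0.0]
wrist_force: [1.1, -1.0, 0.6]
width: 0.0853
gripper_force: 0.0
```

>>> {"api": "carry_out", "payload": {"plan": [{"claw":-1,"dx":0,"dy":0,"dz":0,"twist":-0.12},{"claw":-1,"dx":0,"dy":0,"dz":0,"twist":-0.12},{"claw":-1,"dx":0,"dy":0,"dz":0,"twist":-0.12},{"claw":-1,"dx":0,"dy":0,"dz":0,"twist":-0.12},{"claw":-1,"dx":0,"dy":0,"dz":0,"twist":-0.12}]}}

```text
time_s: 4.2
ee_pos: [0.657, 0.0376, 0.2422]
tcp_rot: [0.909, 0.418, -0.0, -0.0]
wrist_force: [0.5, 0.1, 0.6]
width: 0.0856
gripper_force: 0.0
```

>>> {"api": "carry_out", "payload": {"plan": [{"claw":-1,"dx":0,"dy":0,"dz":0,"twist":-0.12},{"claw":-1,"dx":0,"dy":0,"dz":0,"twist":-0.12},{"claw":-1,"dx":0,"dy":0,"dz":0,"twist":-0.12},{"claw":-1,"dx":0,"dy":0,"dz":0,"twist":-0.12},{"claw":-1,"dx":0,"dy":0,"dz":0,"twist":-0.12}]}}

```text
time_s: 4.62
ee_pos: [0.6569, 0.0375, 0.2423]
tcp_rot: [0.745, 0.668, -0.0, -0.0]
wrist_force: [-0.2, 0.7, -1.6]
width: 0.0856
gripper_force: 0.0
```

>>> {"api": "carry_out", "payload": {"plan": [{"claw":-1,"dx":0,"dy":0,"dz":20,"twist":-0.12},{"claw":-1,"dx":0,"dy":0,"dz":20,"twist":-0.12},{"claw":-1,"dx":0,"dy":0,"dz":20,"twist":0},{"claw":-1,"dx":0,"dy":0,"dz":20,"twist":0},{"claw":-1,"dx":0,"dy":0,"dz":20,"twist":0}]}}

```text
time_s: 5.03
ee_pos: [0.6569, 0.0375, 0.1415]
tcp_rot: [0.662, 0.75, 0.0, 0.0]
wrist_force: [-0.3, -0.1, -0.6]
width: 0.0853
gripper_force: 0.0
```

```bash
cat > g.py <<'E'
# distance still to go in tool axes: g.py x y z psi  (psi = world angle of tool x)
import sys, numpy as np
from workcell import r
from scipy.spatial.transform import Rotation as R
o=r.observe(); Q=R.from_quat(o["tcp_rot"]); X=Q.as_matrix()[:,0]; psi=np.arctan2(X[1],X[0])
t=np.array([float(v) for v in sys.argv[1:4]])
print("t",round(o["time_s"],2),"pos",np.round(o["ee_pos"],4),"psi",round(psi,3),"tilt z",np.round(Q.as_matrix()[:,2],3),"w",round(o["width"],4),"F",np.round(o["wrist_force"],1),"grip",o["gripper_force"])
print("go mm",np.round(1e3*Q.inv().apply(t-o["ee_pos"]),1),"twist",round(psi-float(sys.argv[4]),3))
E
python3 g.py .6567 .0375 .037 1.704
```

```text
t 5.03 pos [0.6569 0.0375 0.1415] psi 1.696 tilt z [ 0. -0. -1.] w 0.0853 F [-0.3 -0.1 -0.6] grip 0.0
go mm [ 1.000e-01 -2.000e-01  1.045e+02] twist -0.008
```

>>> {"api": "carry_out", "payload": {"plan": [{"claw":-1,"dx":0,"dy":0,"dz":25,"twist":0},{"claw":-1,"dx":0,"dy":0,"dz":25,"twist":0},{"claw":-1,"dx":0,"dy":0,"dz":25,"twist":0},{"claw":-1,"dx":0,"dy":0,"dz":20,"twist":0},{"claw":-1,"dx":0,"dy":0,"dz":9.5,"twist":0}], "grip_force": 40}}

```text
time_s: 5.45
ee_pos: [0.6547, 0.0375, 0.0341]
tcp_rot: [0.662, 0.75, -0.002, -0.002]
wrist_force: [-0.5, 0.2, 0.1]
width: 0.0853
gripper_force: 0.0
```

>>> {"api": "carry_out", "payload": {"plan": [{"claw":0,"dx":0,"dy":0,"dz":0,"twist":0},{"claw":0.3,"dx":0,"dy":0,"dz":0,"twist":0},{"claw":1,"dx":0,"dy":0,"dz":0,"twist":0},{"claw":1,"dx":0,"dy":0,"dz":0,"twist":0},{"claw":1,"dx":0,"dy":0,"dz":0,"twist":0}], "grip_force": 40}}

```text
time_s: 5.87
ee_pos: [0.6586, 0.0374, 0.0402]
tcp_rot: [0.662, 0.75, 0.001, 0.002]
wrist_force: [0.4, 0.9, 7.7]
width: 0.0374
gripper_force: 41.8
```

>>> {"api": "carry_out", "payload": {"plan": [{"claw":1,"dx":0,"dy":0,"dz":0,"twist":0},{"claw":1,"dx":0,"dy":0,"dz":0,"twist":0},{"claw":1,"dx":0,"dy":0,"dz":0,"twist":0},{"claw":1,"dx":0,"dy":0,"dz":0,"twist":0},{"claw":1,"dx":0,"dy":0,"dz":0,"twist":0}]}}

```text
time_s: 6.28
ee_pos: [0.6586, 0.0373, 0.0402]
tcp_rot: [0.662, 0.75, 0.001, 0.002]
wrist_force: [0.2, -0.9, 6.7]
width: 0.0377
gripper_force: 41.2
```

>>> {"api": "carry_out", "payload": {"plan": [{"claw":1,"dx":0,"dy":0,"dz":-8,"twist":0},{"claw":1,"dx":0,"dy":0,"dz":-20,"twist":0},{"claw":1,"dx":0,"dy":0,"dz":-25,"twist":0},{"claw":1,"dx":0,"dy":0,"dz":-25,"twist":0},{"claw":1,"dx":0,"dy":0,"dz":-22,"twist":0}]}}

```text
time_s: 6.7
ee_pos: [0.6566, 0.0375, 0.1393]
tcp_rot: [0.662, 0.75, -0.0, -0.0]
wrist_force: [0.5, 0.3, -0.8]
width: 0.0375
gripper_force: 42.4
```

```bash
python3 g.py .4813 -.1445 .14 1.621
python3 - <<'E'
from workcell import r
import cv2
cv2.imwrite("pics/l1.png",cv2.resize(r.get_image("scene")[50:300,100:400],None,fx=2,fy=2)[:,:,::-1])
E
```

```text
t 6.7 pos [0.6566 0.0375 0.1393] psi 1.696 tilt z [-0.  0. -1.] w 0.0375 F [ 0.5  0.3 -0.8] grip 42.372087836265564
go mm [-158.7 -196.6   -0.7] twist 0.075
```

View pics/l1.png

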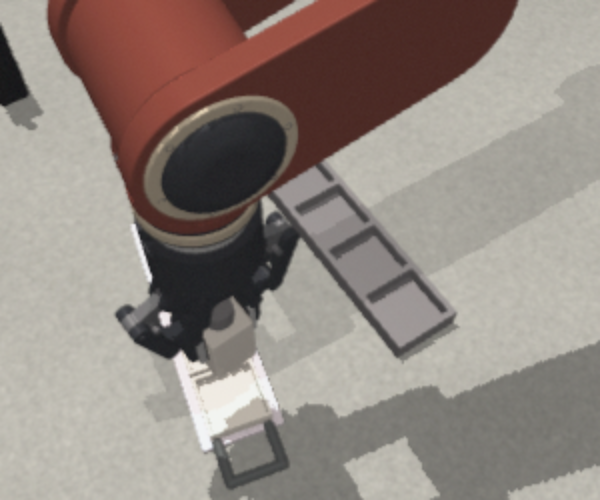

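The bottle is held upright at (225,340) and lifted clear. Carrying it to the carrier pocket nearest the handle.

>>> {"api": "carry_out", "payload": {"plan": [{"claw":1,"dx":-8,"dy":-10,"dz":0,"twist":0},{"claw":1,"dx":-16,"dy":-20,"dz":0,"twist":0},{"claw":1,"dx":-20,"dy":-25,"dz":0,"twist":0},{"claw":1,"dx":-20,"dy":-25,"dz":0,"twist":0},{"claw":1,"dx":-20,"dy":-25,"dz":0,"twist":0}]}}

```text
time_s: 7.17
ee_pos: [0.5602, -0.0597, 0.1356]
tcp_rot: [0.661, 0.75, -0.001, -0.002]
wrist_force: [-0.4, -0.8, 0.2]
width: 0.0375
gripper_force: 42.4
```

>>> {"api": "carry_out", "payload": {"plan": [{"claw":1,"dx":-20,"dy":-25,"dz":0,"twist":0},{"claw":1,"dx":-20,"dy":-25,"dz":0,"twist":0},{"claw":1,"dx":-18,"dy":-22,"dz":0,"twist":0},{"claw":1,"dx":-11,"dy":-13,"dz":0,"twist":0},{"claw":1,"dx":-5.7,"dy":-6.6,"dz":0,"twist":0.075}]}}

```text
time_s: 7.58
ee_pos: [0.4782, -0.1456, 0.1356]
tcp_rot: [0.69, 0.723, -0.001, -0.002]
wrist_force: [-0.1, 0.5, -1.0]
width: 0.0374
gripper_force: 42.3
```

>>> {"api": "carry_out", "payload": {"plan": [{"claw":1,"dx":0,"dy":0,"dz":15,"twist":0},{"claw":1,"dx":0,"dy":0,"dz":20,"twist":0},{"claw":1,"dx":0,"dy":0,"dz":20,"twist":0},{"claw":1,"dx":0,"dy":0,"dz":15,"twist":0},{"claw":1,"dx":0,"dy":0,"dz":6,"twist":0}]}}

```text
time_s: 8.0
ee_pos: [0.4779, -0.1434, 0.0574]
tcp_rot: [0.689, 0.724, -0.001, -0.004]
wrist_force: [0.2, -0.0, -0.8]
width: 0.0376
gripper_force: 42.4
```

```bash
python3 g.py .4813 -.1445 .038 1.621
```

```text
t 8.0 pos [ 0.4779 -0.1434  0.0574] psi 1.62 tilt z [-0.007  0.003 -1.   ] w 0.0376 F [ 0.2 -0.  -0.8] grip 42.386813163757324
go mm [-1.4  3.5 19.4] twist -0.001
```

>>> {"api": "carry_out", "payload": {"plan": [{"claw":1,"dx":-1,"dy":3,"dz":0,"twist":0},{"claw":1,"dx":0,"dy":0,"dz":0,"twist":0},{"claw":1,"dx":0,"dy":0,"dz":0,"twist":0},{"claw":1,"dx":0,"dy":0,"dz":0,"twist":0},{"claw":1,"dx":0,"dy":0,"dz":0,"twist":0}]}}

```text
time_s: 8.42
ee_pos: [0.4854, -0.1457, 0.0629]
tcp_rot: [0.689, 0.725, 0.0, 0.001]
wrist_force: [-0.1, 0.1, -0.5]
width: 0.0377
gripper_force: 42.4
```

```bash
python3 g.py .4813 -.1445 .038 1.621
```

```text
t 8.42 pos [ 0.4854 -0.1457  0.0629] psi 1.621 tilt z [ 0.002 -0.001 -1.   ] w 0.0377 F [-0.1  0.1 -0.5] grip 42.38508224487305
go mm [ 1.4 -4.1 24.9] twist -0.0
```

>>> {"api": "carry_out", "payload": {"plan": [{"claw":1,"dx":1,"dy":-3.5,"dz":6,"twist":0},{"claw":1,"dx":0,"dy":0,"dz":6,"twist":0},{"claw":1,"dx":0,"dy":0,"dz":4,"twist":0},{"claw":1,"dx":0,"dy":0,"dz":2,"twist":0},{"claw":1,"dx":0,"dy":0,"dz":0,"twist":0}]}}

```text
time_s: 8.83
ee_pos: [0.4804, -0.1442, 0.0427]
tcp_rot: [0.689, 0.725, -0.0, -0.001]
wrist_force: [-0.7, -0.4, -0.2]
width: 0.0379
gripper_force: 42.4
```

>>> {"api": "carry_out", "payload": {"plan": [{"claw":1,"dx":0,"dy":0,"dz":2,"twist":0},{"claw":1,"dx":0,"dy":0,"dz":1.5,"twist":0},{"claw":1,"dx":0,"dy":0,"dz":1,"twist":0},{"claw":1,"dx":0,"dy":0,"dz":0,"twist":0},{"claw":1,"dx":0,"dy":0,"dz":0,"twist":0}]}}

```text
time_s: 9.25
ee_pos: [0.4812, -0.1446, 0.0393]
tcp_rot: [0.689, 0.725, 0.0, 0.0]
wrist_force: [-0.1, -0.0, -0.6]
width: 0.0375
gripper_force: 42.4
```

```bash
python3 g.py .4813 -.1445 .0375 1.621
```

```text
t 9.25 pos [ 0.4812 -0.1446  0.0393] psi 1.621 tilt z [ 0.  0. -1.] w 0.0375 F [-0.1 -0.  -0.6] grip 42.385414838790894
go mm [0.1 0.1 1.8] twist -0.0
```

>>> {"api": "carry_out", "payload": {"plan": [{"claw":1,"dx":0,"dy":0,"dz":0.6,"twist":0},{"claw":1,"dx":0,"dy":0,"dz":0.6,"twist":0},{"claw":1,"dx":0,"dy":0,"dz":0.5,"twist":0},{"claw":1,"dx":0,"dy":0,"dz":0,"twist":0},{"claw":1,"dx":0,"dy":0,"dz":0,"twist":0}]}}

```text
time_s: 9.67
ee_pos: [0.4811, -0.1445, 0.0376]
tcp_rot: [0.689, 0.725, 0.0, -0.0]
wrist_force: [0.1, 0.6, -1.4]
width: 0.0376
gripper_force: 42.4
```

>>> {"api": "carry_out", "payload": {"plan": [{"claw":1,"dx":0,"dy":0,"dz":0.5,"twist":0},{"claw":1,"dx":0,"dy":0,"dz":0.4,"twist":0},{"claw":1,"dx":0,"dy":0,"dz":0,"twist":0},{"claw":1,"dx":0,"dy":0,"dz":0,"twist":0},{"claw":1,"dx":0,"dy":0,"dz":0,"twist":0}]}}

```text
time_s: 10.08
ee_pos: [0.4812, -0.1446, 0.0373]
tcp_rot: [0.689, 0.725, -0.0, -0.0]
wrist_force: [-2.8, 0.9, 5.0]
width: 0.0378
gripper_force: 42.9
```

>>> {"api": "carry_out", "payload": {"plan": [{"claw":0,"dx":0,"dy":0,"dz":0,"twist":0},{"claw":-0.2,"dx":0,"dy":0,"dz":0,"twist":0},{"claw":-1,"dx":0,"dy":0,"dz":0,"twist":0},{"claw":-1,"dx":0,"dy":0,"dz":0,"twist":0},{"claw":-1,"dx":0,"dy":0,"dz":0,"twist":0}]}}

```text
time_s: 10.5
ee_pos: [0.4811, -0.1445, 0.0365]
tcp_rot: [0.689, 0.725, -0.0, -0.0]
wrist_force: [0.2, -0.3, 0.7]
width: 0.0842
gripper_force: 0.0
```

>>> {"api": "carry_out", "payload": {"plan": [{"claw":-1,"dx":0,"dy":0,"dz":-10,"twist":0},{"claw":-1,"dx":0,"dy":0,"dz":-20,"twist":0},{"claw":-1,"dx":0,"dy":0,"dz":-30,"twist":0},{"claw":-1,"dx":0,"dy":0,"dz":-30,"twist":0},{"claw":-1,"dx":0,"dy":0,"dz":-15,"twist":0}]}}

```text
time_s: 10.92
ee_pos: [0.4829, -0.1453, 0.1466]
tcp_rot: [0.689, 0.725, 0.001, 0.003]
wrist_force: [0.9, 0.4, 0.3]
width: 0.0853
gripper_force: 0.0
```

```bash
python3 g.py .6498 -.02 .14 1.413
python3 - <<'E'
from workcell import r
import cv2
cv2.imwrite("pics/l2.png",cv2.resize(r.get_image("scene")[80:320,120:400],None,fx=2,fy=2)[:,:,::-1])
E
```

```text
t 10.92 pos [ 0.4829 -0.1453  0.1466] psi 1.621 tilt z [ 0.006 -0.003 -1.   ] w 0.0853 F [0.9 0.4 0.3] grip 0.0
go mm [116.8 172.9   7.2] twist 0.208
```

View pics/l2.png

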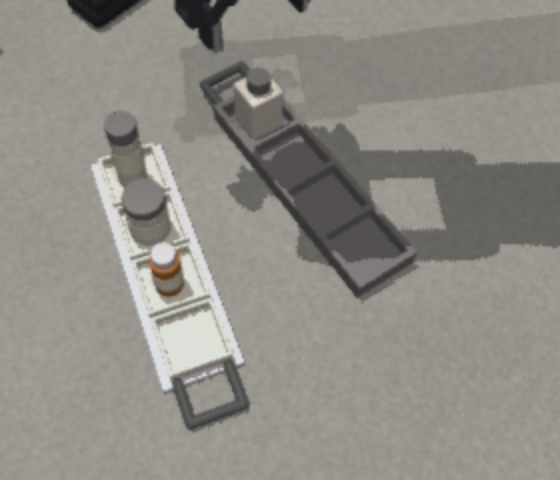

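The bottle stands upright in its pocket at (258,105) and the other samples are undisturbed. Vial next.

>>> {"api": "carry_out", "payload": {"plan": [{"claw":-1,"dx":10,"dy":15,"dz":0,"twist":0},{"claw":-1,"dx":20,"dy":30,"dz":0,"twist":0},{"claw":-1,"dx":22,"dy":33,"dz":0,"twist":0},{"claw":-1,"dx":22,"dy":33,"dz":0,"twist":0},{"claw":-1,"dx":20,"dy":30,"dz":0,"twist":0}]}}

```text
time_s: 11.38
ee_pos: [0.6186, -0.0422, 0.1418]
tcp_rot: [0.689, 0.725, 0.0, 0.0]
wrist_force: [-0.9, -0.4, 1.0]
width: 0.0852
gripper_force: 0.0
```

>>> {"api": "carry_out", "payload": {"plan": [{"claw":-1,"dx":14,"dy":22,"dz":0,"twist":0},{"claw":-1,"dx":7.9,"dy":11.6,"dz":0,"twist":0.104},{"claw":-1,"dx":0,"dy":0,"dz":0,"twist":0.104},{"claw":-1,"dx":0,"dy":0,"dz":0,"twist":0},{"claw":-1,"dx":0,"dy":0,"dz":0,"twist":0}]}}

```text
time_s: 11.8
ee_pos: [0.6495, -0.0199, 0.1414]
tcp_rot: [0.76, 0.65, -0.0, -0.0]
wrist_force: [-0.3, 0.1, 0.2]
width: 0.0856
gripper_force: 0.0
```

```bash
python3 g.py .6498 -.02 .037 1.413
```

```text
t 11.8 pos [ 0.6495 -0.0199  0.1414] psi 1.416 tilt z [-0.001  0.    -1.   ] w 0.0856 F [-0.3  0.1  0.2] grip 0.0
go mm [  0.    0.4 104.4] twist 0.003
```

>>> {"api": "carry_out", "payload": {"plan": [{"claw":-1,"dx":0,"dy":0.4,"dz":25,"twist":0},{"claw":-1,"dx":0,"dy":0,"dz":28,"twist":0},{"claw":-1,"dx":0,"dy":0,"dz":25,"twist":0},{"claw":-1,"dx":0,"dy":0,"dz":18,"twist":0},{"claw":-1,"dx":0,"dy":0,"dz":8,"twist":0}]}}

```text
time_s: 12.22
ee_pos: [0.6472, -0.0204, 0.0341]
tcp_rot: [0.76, 0.65, -0.002, -0.002]
wrist_force: [-0.8, 0.4, -0.1]
width: 0.0852
gripper_force: 0.0
```

>>> {"api": "carry_out", "payload": {"plan": [{"claw":-0.5,"dx":0,"dy":0,"dz":0,"twist":0},{"claw":0.2,"dx":0,"dy":0,"dz":0,"twist":0},{"claw":1,"dx":0,"dy":0,"dz":0,"twist":0},{"claw":1,"dx":0,"dy":0,"dz":0,"twist":0},{"claw":1,"dx":0,"dy":0,"dz":0,"twist":0}], "grip_force": 35}}

```text
time_s: 12.63
ee_pos: [0.6514, -0.0204, 0.0398]
tcp_rot: [0.761, 0.649, 0.001, 0.001]
wrist_force: [-2.3, -0.6, 3.3]
width: 0.0272
gripper_force: 34.6
```

>>> {"api": "carry_out", "payload": {"plan": [{"claw":1,"dx":0,"dy":0,"dz":0,"twist":0},{"claw":1,"dx":0,"dy":0,"dz":0,"twist":0},{"claw":1,"dx":0,"dy":0,"dz":0,"twist":0},{"claw":1,"dx":0,"dy":0,"dz":0,"twist":0},{"claw":1,"dx":0,"dy":0,"dz":0,"twist":0}]}}

```text
time_s: 13.05
ee_pos: [0.6515, -0.0203, 0.0398]
tcp_rot: [0.761, 0.649, 0.001, 0.001]
wrist_force: [-1.5, 0.3, 6.5]
width: 0.0271
gripper_force: 34.7
```

>>> {"api": "carry_out", "payload": {"plan": [{"claw":1,"dx":0,"dy":0,"dz":-8,"twist":0},{"claw":1,"dx":0,"dy":0,"dz":-20,"twist":0},{"claw":1,"dx":0,"dy":0,"dz":-30,"twist":0},{"claw":1,"dx":0,"dy":0,"dz":-26,"twist":0},{"claw":1,"dx":0,"dy":0,"dz":-16,"twist":0}]}}

```text
time_s: 13.47
ee_pos: [0.6512, -0.0202, 0.1413]
tcp_rot: [0.761, 0.649, 0.001, 0.001]
wrist_force: [0.8, -0.6, -0.6]
width: 0.0273
gripper_force: 34.5
```

```bash
python3 g.py .4783 -.0826 .14 1.621
```

```text
t 13.47 pos [ 0.6512 -0.0202  0.1413] psi 1.413 tilt z [ 0.004 -0.    -1.   ] w 0.0273 F [ 0.8 -0.6 -0.6] grip 34.5055228471756
go mm [ -88.8 -160.9    0.7] twist -0.208
```

>>> {"api": "carry_out", "payload": {"plan": [{"claw":1,"dx":-5,"dy":-9,"dz":0,"twist":0},{"claw":1,"dx":-10,"dy":-18,"dz":0,"twist":0},{"claw":1,"dx":-14,"dy":-25,"dz":0,"twist":0},{"claw":1,"dx":-14,"dy":-25,"dz":0,"twist":0},{"claw":1,"dx":-14,"dy":-25,"dz":0,"twist":0}]}}

```text
time_s: 13.88
ee_pos: [0.5375, -0.0604, 0.1355]
tcp_rot: [0.761, 0.649, -0.001, -0.001]
wrist_force: [-0.4, -0.2, 0.3]
width: 0.027
gripper_force: 34.6
```

>>> {"api": "carry_out", "payload": {"plan": [{"claw":1,"dx":-14,"dy":-25,"dz":0,"twist":0},{"claw":1,"dx":-10,"dy":-18,"dz":0,"twist":0},{"claw":1,"dx":-5,"dy":-10,"dz":0,"twist":0},{"claw":1,"dx":-2.8,"dy":-4.6,"dz":0,"twist":-0.104},{"claw":1,"dx":0,"dy":0,"dz":0,"twist":-0.104}]}}

```text
time_s: 14.3
ee_pos: [0.4756, -0.0828, 0.1356]
tcp_rot: [0.688, 0.726, -0.001, -0.001]
wrist_force: [1.0, 0.3, -0.5]
width: 0.0271
gripper_force: 34.6
```

>>> {"api": "carry_out", "payload": {"plan": [{"claw":1,"dx":0,"dy":0,"dz":12,"twist":0},{"claw":1,"dx":0,"dy":0,"dz":20,"twist":0},{"claw":1,"dx":0,"dy":0,"dz":20,"twist":0},{"claw":1,"dx":0,"dy":0,"dz":14,"twist":0},{"claw":1,"dx":0,"dy":0,"dz":8,"twist":0}]}}

```text
time_s: 14.72
ee_pos: [0.4756, -0.0818, 0.0595]
tcp_rot: [0.69, 0.724, -0.001, -0.003]
wrist_force: [-0.6, 0.9, -0.4]
width: 0.027
gripper_force: 34.6
```

>>> {"api": "carry_out", "payload": {"plan": [{"claw":1,"dx":0,"dy":0,"dz":4,"twist":0},{"claw":1,"dx":0,"dy":0,"dz":2,"twist":0},{"claw":1,"dx":0,"dy":0,"dz":0,"twist":0},{"claw":1,"dx":0,"dy":0,"dz":0,"twist":0},{"claw":1,"dx":0,"dy":0,"dz":0,"twist":0}]}}

```text
time_s: 15.13
ee_pos: [0.4793, -0.083, 0.0587]
tcp_rot: [0.689, 0.724, 0.0, 0.001]
wrist_force: [-0.0, 0.3, -0.4]
width: 0.0269
gripper_force: 34.6
```

```bash
python3 g.py .4783 -.0826 .0368 1.621
```

```text
t 15.13 pos [ 0.4793 -0.083   0.0587] psi 1.621 tilt z [ 0.002 -0.001 -1.   ] w 0.0269 F [-0.   0.3 -0.4] grip 34.562859535217285
go mm [ 0.4 -1.  21.9] twist -0.0
```

>>> {"api": "carry_out", "payload": {"plan": [{"claw":1,"dx":0,"dy":-0.5,"dz":5,"twist":0},{"claw":1,"dx":0,"dy":0,"dz":6,"twist":0},{"claw":1,"dx":0,"dy":0,"dz":4,"twist":0},{"claw":1,"dx":0,"dy":0,"dz":2,"twist":0},{"claw":1,"dx":0,"dy":0,"dz":1,"twist":0}]}}

```text
time_s: 15.55
ee_pos: [0.4775, -0.0826, 0.0389]
tcp_rot: [0.689, 0.725, -0.0, -0.001]
wrist_force: [-0.3, 1.0, -0.8]
width: 0.027
gripper_force: 34.6
```

>>> {"api": "carry_out", "payload": {"plan": [{"claw":1,"dx":0,"dy":0,"dz":0.5,"twist":0},{"claw":1,"dx":0,"dy":0,"dz":0.5,"twist":0},{"claw":1,"dx":0,"dy":0,"dz":0,"twist":0},{"claw":1,"dx":0,"dy":0,"dz":0,"twist":0},{"claw":1,"dx":0,"dy":0,"dz":0,"twist":0}]}}

```text
time_s: 15.97
ee_pos: [0.4782, -0.0828, 0.0389]
tcp_rot: [0.689, 0.725, 0.0, 0.0]
wrist_force: [-0.3, 0.2, 0.6]
width: 0.0274
gripper_force: 34.6
```

```bash
python3 g.py .4783 -.0826 .0368 1.621
```

```text
t 15.97 pos [ 0.4782 -0.0828  0.0389] psi 1.621 tilt z [ 0. -0. -1.] w 0.0274 F [-0.3  0.2  0.6] grip 34.563034772872925
go mm [0.2 0.1 2.1] twist -0.0
```

>>> {"api": "carry_out", "payload": {"plan": [{"claw":1,"dx":0,"dy":0,"dz":0.7,"twist":0},{"claw":1,"dx":0,"dy":0,"dz":0.6,"twist":0},{"claw":1,"dx":0,"dy":0,"dz":0.5,"twist":0},{"claw":1,"dx":0,"dy":0,"dz":0,"twist":0},{"claw":1,"dx":0,"dy":0,"dz":0,"twist":0}]}}

```text
time_s: 16.38
ee_pos: [0.478, -0.0827, 0.0369]
tcp_rot: [0.689, 0.725, -0.0, -0.0]
wrist_force: [0.7, 0.2, -1.0]
width: 0.0268
gripper_force: 34.6
```

>>> {"api": "carry_out", "payload": {"plan": [{"claw":1,"dx":0,"dy":0,"dz":0.4,"twist":0},{"claw":1,"dx":0,"dy":0,"dz":0.4,"twist":0},{"claw":1,"dx":0,"dy":0,"dz":0,"twist":0},{"claw":1,"dx":0,"dy":0,"dz":0,"twist":0},{"claw":1,"dx":0,"dy":0,"dz":0,"twist":0}]}}

```text
time_s: 16.8
ee_pos: [0.4781, -0.0828, 0.0368]
tcp_rot: [0.689, 0.725, -0.0, -0.0]
wrist_force: [-3.1, 0.7, 5.8]
width: 0.0269
gripper_force: 35.0
```

>>> {"api": "carry_out", "payload": {"plan": [{"claw":0.2,"dx":0,"dy":0,"dz":0,"twist":0},{"claw":0,"dx":0,"dy":0,"dz":0,"twist":0},{"claw":-1,"dx":0,"dy":0,"dz":0,"twist":0},{"claw":-1,"dx":0,"dy":0,"dz":0,"twist":0},{"claw":-1,"dx":0,"dy":0,"dz":0,"twist":0}]}}

```text
time_s: 17.22
ee_pos: [0.4779, -0.0827, 0.0359]
tcp_rot: [0.689, 0.725, -0.0, -0.0]
wrist_force: [-0.2, 0.6, 0.4]
width: 0.0767
gripper_force: 0.0
```

>>> {"api": "carry_out", "payload": {"plan": [{"claw":-1,"dx":0,"dy":0,"dz":-10,"twist":0},{"claw":-1,"dx":0,"dy":0,"dz":-20,"twist":0},{"claw":-1,"dx":0,"dy":0,"dz":-30,"twist":0},{"claw":-1,"dx":0,"dy":0,"dz":-30,"twist":0},{"claw":-1,"dx":0,"dy":0,"dz":-15,"twist":0}]}}

```text
time_s: 17.63
ee_pos: [0.4798, -0.0833, 0.1459]
tcp_rot: [0.689, 0.725, 0.001, 0.003]
wrist_force: [0.3, 0.1, 0.8]
width: 0.0855
gripper_force: 0.0
```

>>> {"api": "carry_out", "payload": {"plan": [{"claw":-1,"dx":-1,"dy":15,"dz":0,"twist":0},{"claw":-1,"dx":-1,"dy":30,"dz":0,"twist":0},{"claw":-1,"dx":-2,"dy":33,"dz":0,"twist":0},{"claw":-1,"dx":-2,"dy":33,"dz":0,"twist":0},{"claw":-1,"dx":-1.4,"dy":28,"dz":0,"twist":0}]}}

```text
time_s: 18.05
ee_pos: [0.6193, -0.0832, 0.1421]
tcp_rot: [0.689, 0.725, 0.0, 0.001]
wrist_force: [-0.0, -0.4, 0.4]
width: 0.0855
gripper_force: 0.0
```

>>> {"api": "carry_out", "payload": {"plan": [{"claw":-1,"dx":-1,"dy":15,"dz":0,"twist":0},{"claw":-1,"dx":0,"dy":6.5,"dz":0,"twist":0.104},{"claw":-1,"dx":0,"dy":0,"dz":0,"twist":0.104},{"claw":-1,"dx":0,"dy":0,"dz":0,"twist":0},{"claw":-1,"dx":0,"dy":0,"dz":0,"twist":0}]}}

```text
time_s: 18.47
ee_pos: [0.6388, -0.0831, 0.1415]
tcp_rot: [0.76, 0.65, 0.0, 0.0]
wrist_force: [1.1, 0.9, 0.0]
width: 0.0854
gripper_force: 0.0
```

```bash
python3 g.py .639 -.083 .043 1.413
python3 - <<'E'
from workcell import r
import cv2
cv2.imwrite("pics/l3.png",cv2.resize(r.get_image("scene")[80:320,120:400],None,fx=2,fy=2)[:,:,::-1])
E
```

```text
t 18.47 pos [ 0.6388 -0.0831  0.1415] psi 1.415 tilt z [ 0. -0. -1.] w 0.0854 F [1.1 0.9 0. ] grip 0.0
go mm [ 0.1  0.2 98.5] twist 0.002
```

View pics/l3.png

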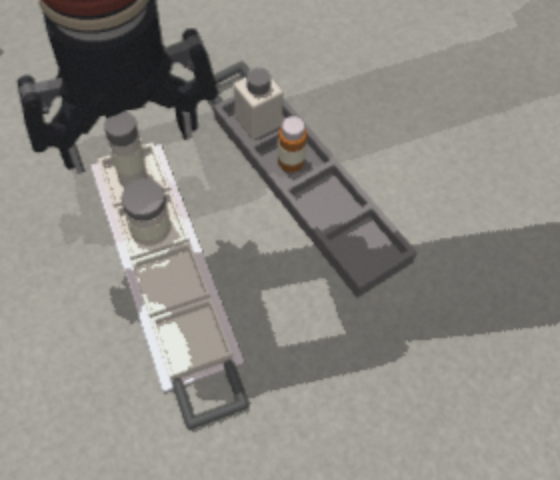

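The vial stands upright at (291,145) in the second pocket. Pot next, staying a little higher so the gripper body clears the tube.

>>> {"api": "carry_out", "payload": {"plan": [{"claw":-1,"dx":0,"dy":0.2,"dz":20,"twist":0},{"claw":-1,"dx":0,"dy":0,"dz":25,"twist":0},{"claw":-1,"dx":0,"dy":0,"dz":20,"twist":0},{"claw":-1,"dx":0,"dy":0,"dz":12,"twist":0},{"claw":-1,"dx":0,"dy":0,"dz":8,"twist":0}]}}

```text
time_s: 18.93
ee_pos: [0.6376, -0.0829, 0.0543]
tcp_rot: [0.76, 0.65, -0.001, -0.001]
wrist_force: [-0.5, -0.3, -0.4]
width: 0.0852
gripper_force: 0.0
```

>>> {"api": "carry_out", "payload": {"plan": [{"claw":-1,"dx":0,"dy":0,"dz":5,"twist":0},{"claw":-1,"dx":0,"dy":0,"dz":3.5,"twist":0},{"claw":-1,"dx":0,"dy":0,"dz":2,"twist":0},{"claw":-0.6,"dx":0,"dy":0,"dz":0,"twist":0},{"claw":-0.1,"dx":0,"dy":0,"dz":0,"twist":0}], "grip_force": 40}}

```text
time_s: 19.35
ee_pos: [0.6396, -0.0833, 0.0466]
tcp_rot: [0.761, 0.649, 0.0, 0.001]
wrist_force: [0.0, -0.4, -0.6]
width: 0.0638
gripper_force: 0.0
```

>>> {"api": "carry_out", "payload": {"plan": [{"claw":1,"dx":0,"dy":0,"dz":0,"twist":0},{"claw":1,"dx":0,"dy":0,"dz":0,"twist":0},{"claw":1,"dx":0,"dy":0,"dz":0,"twist":0},{"claw":1,"dx":0,"dy":0,"dz":0,"twist":0},{"claw":1,"dx":0,"dy":0,"dz":0,"twist":0}]}}

```text
time_s: 19.77
ee_pos: [0.6397, -0.0833, 0.0466]
tcp_rot: [0.761, 0.649, 0.001, 0.001]
wrist_force: [0.2, 0.5, 4.0]
width: 0.039
gripper_force: 40.7
```

>>> {"api": "carry_out", "payload": {"plan": [{"claw":1,"dx":0,"dy":0,"dz":0,"twist":0},{"claw":1,"dx":0,"dy":0,"dz":0,"twist":0},{"claw":1,"dx":0,"dy":0,"dz":0,"twist":0},{"claw":1,"dx":0,"dy":0,"dz":0,"twist":0},{"claw":1,"dx":0,"dy":0,"dz":0,"twist":0}]}}

```text
time_s: 20.18
ee_pos: [0.6397, -0.0833, 0.0466]
tcp_rot: [0.761, 0.649, 0.0, 0.001]
wrist_force: [0.5, -0.5, 6.1]
width: 0.0394
gripper_force: 40.7
```

>>> {"api": "carry_out", "payload": {"plan": [{"claw":1,"dx":0,"dy":0,"dz":-8,"twist":0},{"claw":1,"dx":0,"dy":0,"dz":-20,"twist":0},{"claw":1,"dx":0,"dy":0,"dz":-30,"twist":0},{"claw":1,"dx":0,"dy":0,"dz":-26,"twist":0},{"claw":1,"dx":0,"dy":0,"dz":-16,"twist":0}]}}

```text
time_s: 20.6
ee_pos: [0.6395, -0.0833, 0.1483]
tcp_rot: [0.761, 0.649, 0.001, 0.001]
wrist_force: [0.2, 0.1, 0.2]
width: 0.0391
gripper_force: 40.4
```

```bash
python3 g.py .4751 -.0206 .14 1.621
```

```text
t 20.6 pos [ 0.6395 -0.0833  0.1483] psi 1.413 tilt z [ 0.002 -0.    -1.   ] w 0.0391 F [0.2 0.1 0.2] grip 40.37324398756027
go mm [  36.  -172.2    7.9] twist -0.208
```

>>> {"api": "carry_out", "payload": {"plan": [{"claw":1,"dx":2,"dy":-9,"dz":0,"twist":0},{"claw":1,"dx":4,"dy":-18,"dz":0,"twist":0},{"claw":1,"dx":5.5,"dy":-27,"dz":0,"twist":0},{"claw":1,"dx":5.5,"dy":-27,"dz":0,"twist":0},{"claw":1,"dx":5.5,"dy":-27,"dz":0,"twist":0}]}}

```text
time_s: 21.02
ee_pos: [0.5327, -0.043, 0.1429]
tcp_rot: [0.761, 0.649, -0.001, -0.002]
wrist_force: [0.0, -0.1, -0.1]
width: 0.0391
gripper_force: 40.4
```

>>> {"api": "carry_out", "payload": {"plan": [{"claw":1,"dx":5.5,"dy":-26,"dz":0,"twist":0},{"claw":1,"dx":4,"dy":-20,"dz":0,"twist":0},{"claw":1,"dx":2.5,"dy":-11,"dz":0,"twist":0},{"claw":1,"dx":1.4,"dy":-6.5,"dz":0,"twist":-0.104},{"claw":1,"dx":0,"dy":0,"dz":0,"twist":-0.104}]}}

```text
time_s: 21.43
ee_pos: [0.4719, -0.0196, 0.1429]
tcp_rot: [0.687, 0.726, -0.001, -0.002]
wrist_force: [-0.5, -0.1, -0.7]
width: 0.0385
gripper_force: 40.5
```

>>> {"api": "carry_out", "payload": {"plan": [{"claw":1,"dx":0,"dy":0,"dz":12,"twist":0},{"claw":1,"dx":0,"dy":0,"dz":20,"twist":0},{"claw":1,"dx":0,"dy":0,"dz":20,"twist":0},{"claw":1,"dx":0,"dy":0,"dz":16,"twist":0},{"claw":1,"dx":0,"dy":0,"dz":10,"twist":0}]}}

```text
time_s: 21.85
ee_pos: [0.4722, -0.0201, 0.0632]
tcp_rot: [0.69, 0.724, -0.002, -0.003]
wrist_force: [0.4, 0.7, -0.6]
width: 0.0388
gripper_force: 40.5
```

>>> {"api": "carry_out", "payload": {"plan": [{"claw":1,"dx":0,"dy":0,"dz":2,"twist":0},{"claw":1,"dx":0,"dy":0,"dz":0,"twist":0},{"claw":1,"dx":0,"dy":0,"dz":0,"twist":0},{"claw":1,"dx":0,"dy":0,"dz":0,"twist":0},{"claw":1,"dx":0,"dy":0,"dz":0,"twist":0}]}}

```text
time_s: 22.27
ee_pos: [0.4761, -0.0209, 0.0668]
tcp_rot: [0.689, 0.724, 0.001, 0.001]
wrist_force: [0.9, -1.4, -0.6]
width: 0.0392
gripper_force: 40.5
```

```bash
python3 g.py .4751 -.0206 .0436 1.621
```

```text
t 22.27 pos [ 0.4761 -0.0209  0.0668] psi 1.621 tilt z [ 0.002 -0.    -1.   ] w 0.0392 F [ 0.9 -1.4 -0.6] grip 40.45754224061966
go mm [ 0.3 -1.1 23.2] twist -0.0
```

>>> {"api": "carry_out", "payload": {"plan": [{"claw":1,"dx":0,"dy":-0.5,"dz":5,"twist":0},{"claw":1,"dx":0,"dy":0,"dz":6,"twist":0},{"claw":1,"dx":0,"dy":0,"dz":5,"twist":0},{"claw":1,"dx":0,"dy":0,"dz":2,"twist":0},{"claw":1,"dx":0,"dy":0,"dz":1,"twist":0}]}}

```text
time_s: 22.68
ee_pos: [0.4741, -0.0206, 0.0456]
tcp_rot: [0.689, 0.725, -0.0, -0.001]
wrist_force: [0.5, 0.3, -0.7]
width: 0.0393
gripper_force: 40.5
```

>>> {"api": "carry_out", "payload": {"plan": [{"claw":1,"dx":0,"dy":0,"dz":0.5,"twist":0},{"claw":1,"dx":0,"dy":0,"dz":0.5,"twist":0},{"claw":1,"dx":0,"dy":0,"dz":0,"twist":0},{"claw":1,"dx":0,"dy":0,"dz":0,"twist":0},{"claw":1,"dx":0,"dy":0,"dz":0,"twist":0}]}}

```text
time_s: 23.1
ee_pos: [0.4749, -0.0208, 0.0458]
tcp_rot: [0.689, 0.725, 0.0, 0.0]
wrist_force: [0.5, -0.6, -0.0]
width: 0.039
gripper_force: 40.5
```

```bash
python3 g.py .4751 -.0206 .0436 1.621
```

```text
t 23.1 pos [ 0.4749 -0.0208  0.0458] psi 1.621 tilt z [ 0. -0. -1.] w 0.039 F [ 0.5 -0.6 -0. ] grip 40.457763969898224
go mm [0.1 0.2 2.2] twist -0.0
```

>>> {"api": "carry_out", "payload": {"plan": [{"claw":1,"dx":0,"dy":0,"dz":0.7,"twist":0},{"claw":1,"dx":0,"dy":0,"dz":0.6,"twist":0},{"claw":1,"dx":0,"dy":0,"dz":0.5,"twist":0},{"claw":1,"dx":0,"dy":0,"dz":0,"twist":0},{"claw":1,"dx":0,"dy":0,"dz":0,"twist":0}]}}

```text
time_s: 23.52
ee_pos: [0.4747, -0.0207, 0.0437]
tcp_rot: [0.689, 0.725, -0.0, -0.0]
wrist_force: [0.2, -0.0, -0.4]
width: 0.0386
gripper_force: 40.5
```

>>> {"api": "carry_out", "payload": {"plan": [{"claw":1,"dx":0,"dy":0,"dz":0.4,"twist":0},{"claw":1,"dx":0,"dy":0,"dz":0.4,"twist":0},{"claw":1,"dx":0,"dy":0,"dz":0,"twist":0},{"claw":1,"dx":0,"dy":0,"dz":0,"twist":0},{"claw":1,"dx":0,"dy":0,"dz":0,"twist":0}]}}

```text
time_s: 23.93
ee_pos: [0.4748, -0.0208, 0.0436]
tcp_rot: [0.689, 0.725, -0.0, -0.0]
wrist_force: [-3.8, -0.5, 5.5]
width: 0.0392
gripper_force: 40.9
```

>>> {"api": "carry_out", "payload": {"plan": [{"claw":0,"dx":0,"dy":0,"dz":0,"twist":0},{"claw":-0.2,"dx":0,"dy":0,"dz":0,"twist":0},{"claw":-1,"dx":0,"dy":0,"dz":0,"twist":0},{"claw":-1,"dx":0,"dy":0,"dz":0,"twist":0},{"claw":-1,"dx":0,"dy":0,"dz":0,"twist":0}]}}

```text
time_s: 24.35
ee_pos: [0.4747, -0.0207, 0.0428]
tcp_rot: [0.689, 0.725, 0.0, -0.0]
wrist_force: [-0.7, 0.2, 0.4]
width: 0.0839
gripper_force: 0.0
```

>>> {"api": "carry_out", "payload": {"plan": [{"claw":-1,"dx":0,"dy":0,"dz":-10,"twist":0},{"claw":-1,"dx":0,"dy":0,"dz":-25,"twist":0},{"claw":-1,"dx":0,"dy":0,"dz":-35,"twist":0},{"claw":-1,"dx":0,"dy":0,"dz":-35,"twist":0},{"claw":-1,"dx":0,"dy":0,"dz":-15,"twist":0}]}}

```text
time_s: 24.77
ee_pos: [0.4771, -0.0212, 0.1691]
tcp_rot: [0.689, 0.725, 0.002, 0.003]
wrist_force: [0.7, -0.2, 0.7]
width: 0.0854
gripper_force: 0.0
```

>>> {"api": "carry_out", "payload": {"plan": [{"claw":-1,"dx":-12,"dy":13,"dz":0,"twist":0},{"claw":-1,"dx":-23,"dy":26,"dz":0,"twist":0},{"claw":-1,"dx":-26,"dy":29,"dz":0,"twist":0},{"claw":-1,"dx":-26,"dy":29,"dz":0,"twist":0},{"claw":-1,"dx":-23,"dy":26,"dz":0,"twist":0}]}}

```text
time_s: 25.18
ee_pos: [0.6047, -0.1259, 0.164]
tcp_rot: [0.689, 0.725, 0.0, 0.001]
wrist_force: [-0.5, 0.4, 0.0]
width: 0.0854
gripper_force: 0.0
```

>>> {"api": "carry_out", "payload": {"plan": [{"claw":-1,"dx":-14,"dy":16,"dz":0,"twist":0},{"claw":-1,"dx":-7,"dy":7.3,"dz":0,"twist":0.104},{"claw":-1,"dx":0,"dy":0,"dz":0,"twist":0.104},{"claw":-1,"dx":0,"dy":0,"dz":0,"twist":0},{"claw":-1,"dx":0,"dy":0,"dz":0,"twist":0}]}}

```text
time_s: 25.6
ee_pos: [0.6274, -0.1443, 0.1634]
tcp_rot: [0.76, 0.65, 0.0, 0.0]
wrist_force: [1.0, 0.3, 0.7]
width: 0.0852
gripper_force: 0.0
```

```bash
python3 g.py .6276 -.1443 .064 1.413
python3 - <<'E'
from workcell import r
import cv2
cv2.imwrite("pics/l4.png",cv2.resize(r.get_image("scene")[80:320,120:400],None,fx=2,fy=2)[:,:,::-1])
E
```

```text
t 25.6 pos [ 0.6274 -0.1443  0.1634] psi 1.415 tilt z [ 0.  0. -1.] w 0.0852 F [1.  0.3 0.7] grip 0.0
go mm [ 0.   0.2 99.4] twist 0.002
```

View pics/l4.png

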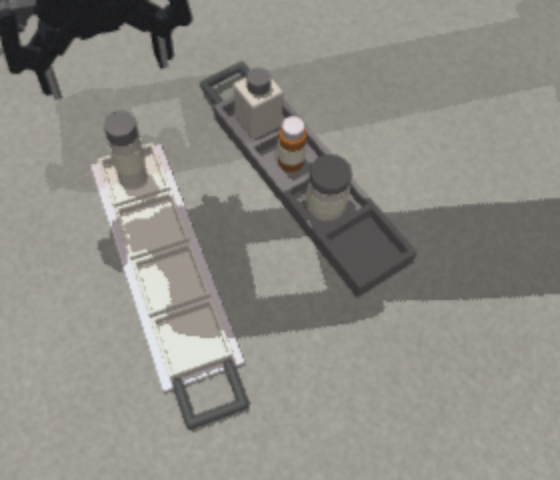

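The pot stands upright at (328,190) in the third pocket. Tube next.

>>> {"api": "carry_out", "payload": {"plan": [{"claw":-1,"dx":0,"dy":0.2,"dz":20,"twist":0},{"claw":-1,"dx":0,"dy":0,"dz":25,"twist":0},{"claw":-1,"dx":0,"dy":0,"dz":22,"twist":0},{"claw":-1,"dx":0,"dy":0,"dz":14,"twist":0},{"claw":-1,"dx":0,"dy":0,"dz":8,"twist":0}]}}

```text
time_s: 26.07
ee_pos: [0.626, -0.1435, 0.0716]
tcp_rot: [0.76, 0.65, -0.001, -0.002]
wrist_force: [0.2, 0.1, 0.3]
width: 0.0854
gripper_force: 0.0
```

>>> {"api": "carry_out", "payload": {"plan": [{"claw":-1,"dx":0,"dy":0,"dz":5,"twist":0},{"claw":-1,"dx":0,"dy":0,"dz":3.5,"twist":0},{"claw":-1,"dx":0,"dy":0,"dz":2,"twist":0},{"claw":-0.6,"dx":0,"dy":0,"dz":0,"twist":0},{"claw":0,"dx":0,"dy":0,"dz":0,"twist":0}], "grip_force": 35}}

```text
time_s: 26.48
ee_pos: [0.6283, -0.1445, 0.0646]
tcp_rot: [0.761, 0.649, 0.0, 0.001]
wrist_force: [0.0, -0.3, 0.8]
width: 0.0638
gripper_force: 0.0
```

>>> {"api": "carry_out", "payload": {"plan": [{"claw":0.3,"dx":0,"dy":0,"dz":0,"twist":0},{"claw":1,"dx":0,"dy":0,"dz":0,"twist":0},{"claw":1,"dx":0,"dy":0,"dz":0,"twist":0},{"claw":1,"dx":0,"dy":0,"dz":0,"twist":0},{"claw":1,"dx":0,"dy":0,"dz":0,"twist":0}]}}

```text
time_s: 26.9
ee_pos: [0.6281, -0.1445, 0.0642]
tcp_rot: [0.761, 0.649, 0.0, 0.001]
wrist_force: [-0.2, -0.1, 2.4]
width: 0.0292
gripper_force: 34.7
```

>>> {"api": "carry_out", "payload": {"plan": [{"claw":1,"dx":0,"dy":0,"dz":0,"twist":0},{"claw":1,"dx":0,"dy":0,"dz":0,"twist":0},{"claw":1,"dx":0,"dy":0,"dz":0,"twist":0},{"claw":1,"dx":0,"dy":0,"dz":0,"twist":0},{"claw":1,"dx":0,"dy":0,"dz":0,"twist":0}]}}

```text
time_s: 27.32
ee_pos: [0.6281, -0.1445, 0.0642]
tcp_rot: [0.761, 0.649, 0.0, 0.001]
wrist_force: [0.5, -0.4, 5.3]
width: 0.0287
gripper_force: 34.9
```

>>> {"api": "carry_out", "payload": {"plan": [{"claw":1,"dx":0,"dy":0,"dz":-8,"twist":0},{"claw":1,"dx":0,"dy":0,"dz":-20,"twist":0},{"claw":1,"dx":0,"dy":0,"dz":-30,"twist":0},{"claw":1,"dx":0,"dy":0,"dz":-26,"twist":0},{"claw":1,"dx":0,"dy":0,"dz":-16,"twist":0}]}}

```text
time_s: 27.73
ee_pos: [0.628, -0.1444, 0.166]
tcp_rot: [0.761, 0.649, 0.0, 0.001]
wrist_force: [0.3, 0.3, 0.0]
width: 0.0289
gripper_force: 34.7
```

```bash
python3 g.py .472 .0413 .164 1.621
```

```text
t 27.73 pos [ 0.628  -0.1444  0.166 ] psi 1.413 tilt z [ 0.002 -0.001 -1.   ] w 0.0289 F [0.3 0.3 0. ] grip 34.69258323311806
go mm [ 158.8 -183.2    1.6] twist -0.208
```

>>> {"api": "carry_out", "payload": {"plan": [{"claw":1,"dx":7,"dy":-8,"dz":0,"twist":0},{"claw":1,"dx":14,"dy":-16,"dz":0,"twist":0},{"claw":1,"dx":18,"dy":-21,"dz":0,"twist":0},{"claw":1,"dx":20,"dy":-23,"dz":0,"twist":0},{"claw":1,"dx":20,"dy":-23,"dz":0,"twist":0}]}}

```text
time_s: 28.15
ee_pos: [0.5473, -0.0504, 0.1606]
tcp_rot: [0.761, 0.649, -0.001, -0.002]
wrist_force: [0.7, 0.3, -0.8]
width: 0.0292
gripper_force: 34.8
```

>>> {"api": "carry_out", "payload": {"plan": [{"claw":1,"dx":20,"dy":-23,"dz":0,"twist":0},{"claw":1,"dx":20,"dy":-23,"dz":0,"twist":0},{"claw":1,"dx":18,"dy":-21,"dz":0,"twist":0},{"claw":1,"dx":13,"dy":-15,"dz":0,"twist":0},{"claw":1,"dx":6,"dy":-7,"dz":0,"twist":0}]}}

```text
time_s: 28.57
ee_pos: [0.4709, 0.0401, 0.1607]
tcp_rot: [0.76, 0.65, -0.002, -0.002]
wrist_force: [0.2, -0.9, -0.1]
width: 0.029
gripper_force: 34.8
```

>>> {"api": "carry_out", "payload": {"plan": [{"claw":1,"dx":2.9,"dy":-2.8,"dz":0,"twist":-0.104},{"claw":1,"dx":0,"dy":0,"dz":5,"twist":-0.104},{"claw":1,"dx":0,"dy":0,"dz":15,"twist":0},{"claw":1,"dx":0,"dy":0,"dz":20,"twist":0},{"claw":1,"dx":0,"dy":0,"dz":15,"twist":0}]}}

```text
time_s: 28.98
ee_pos: [0.4708, 0.0414, 0.1061]
tcp_rot: [0.689, 0.725, -0.001, -0.001]
wrist_force: [-0.5, -0.2, -0.8]
width: 0.0294
gripper_force: 34.8
```

>>> {"api": "carry_out", "payload": {"plan": [{"claw":1,"dx":0,"dy":0,"dz":12,"twist":0},{"claw":1,"dx":0,"dy":0,"dz":8,"twist":0},{"claw":1,"dx":0,"dy":0,"dz":4,"twist":0},{"claw":1,"dx":0,"dy":0,"dz":0,"twist":0},{"claw":1,"dx":0,"dy":0,"dz":0,"twist":0}]}}

```text
time_s: 29.4
ee_pos: [0.4724, 0.0413, 0.0848]
tcp_rot: [0.689, 0.725, 0.0, 0.0]
wrist_force: [-0.4, 0.4, -0.5]
width: 0.0288
gripper_force: 34.8
```

```bash
python3 g.py .472 .0413 .0612 1.621
```

```text
t 29.4 pos [0.4724 0.0413 0.0848] psi 1.621 tilt z [ 0. -0. -1.] w 0.0288 F [-0.4  0.4 -0.5] grip 34.76837083697319
go mm [-0.  -0.4 23.6] twist -0.0
```

>>> {"api": "carry_out", "payload": {"plan": [{"claw":1,"dx":0,"dy":0,"dz":5,"twist":0},{"claw":1,"dx":0,"dy":0,"dz":6,"twist":0},{"claw":1,"dx":0,"dy":0,"dz":5,"twist":0},{"claw":1,"dx":0,"dy":0,"dz":2.5,"twist":0},{"claw":1,"dx":0,"dy":0,"dz":1,"twist":0}]}}

```text
time_s: 29.82
ee_pos: [0.4716, 0.0414, 0.0642]
tcp_rot: [0.689, 0.725, -0.0, -0.0]
wrist_force: [-0.4, 0.1, -1.6]
width: 0.0293
gripper_force: 34.8
```

>>> {"api": "carry_out", "payload": {"plan": [{"claw":1,"dx":0,"dy":0,"dz":0.5,"twist":0},{"claw":1,"dx":0,"dy":0,"dz":0.5,"twist":0},{"claw":1,"dx":0,"dy":0,"dz":0,"twist":0},{"claw":1,"dx":0,"dy":0,"dz":0,"twist":0},{"claw":1,"dx":0,"dy":0,"dz":0,"twist":0}]}}

```text
time_s: 30.23
ee_pos: [0.4722, 0.0414, 0.0642]
tcp_rot: [0.689, 0.725, 0.0, 0.0]
wrist_force: [0.0, 0.6, -1.6]
width: 0.0286
gripper_force: 34.8
```

```bash
python3 g.py .472 .0413 .0612 1.621
```

```text
t 30.23 pos [0.4722 0.0414 0.0642] psi 1.621 tilt z [ 0. -0. -1.] w 0.0286 F [ 0.   0.6 -1.6] grip 34.76874232292175
go mm [-0.1 -0.2  3. ] twist -0.0
```

>>> {"api": "carry_out", "payload": {"plan": [{"claw":1,"dx":0,"dy":0,"dz":0.8,"twist":0},{"claw":1,"dx":0,"dy":0,"dz":0.7,"twist":0},{"claw":1,"dx":0,"dy":0,"dz":0.6,"twist":0},{"claw":1,"dx":0,"dy":0,"dz":0.5,"twist":0},{"claw":1,"dx":0,"dy":0,"dz":0,"twist":0}]}}

```text
time_s: 30.65
ee_pos: [0.472, 0.0414, 0.0613]
tcp_rot: [0.689, 0.725, -0.0, -0.0]
wrist_force: [-0.3, 0.2, -1.5]
width: 0.0292
gripper_force: 34.8
```

>>> {"api": "carry_out", "payload": {"plan": [{"claw":1,"dx":0,"dy":0,"dz":0.4,"twist":0},{"claw":1,"dx":0,"dy":0,"dz":0.4,"twist":0},{"claw":1,"dx":0,"dy":0,"dz":0,"twist":0},{"claw":1,"dx":0,"dy":0,"dz":0,"twist":0},{"claw":1,"dx":0,"dy":0,"dz":0,"twist":0}]}}

```text
time_s: 31.07
ee_pos: [0.4721, 0.0414, 0.0612]
tcp_rot: [0.689, 0.725, -0.0, -0.0]
wrist_force: [-3.1, 1.0, 5.4]
width: 0.0292
gripper_force: 35.2
```

Contact. Releasing, rising, then checking.

>>> {"api": "carry_out", "payload": {"plan": [{"claw":0.2,"dx":0,"dy":0,"dz":0,"twist":0},{"claw":0,"dx":0,"dy":0,"dz":0,"twist":0},{"claw":-1,"dx":0,"dy":0,"dz":0,"twist":0},{"claw":-1,"dx":0,"dy":0,"dz":0,"twist":0},{"claw":-1,"dx":0,"dy":0,"dz":0,"twist":0}]}}

```text
time_s: 31.48
ee_pos: [0.472, 0.0414, 0.0604]
tcp_rot: [0.689, 0.725, -0.0, -0.0]
wrist_force: [-0.2, 0.2, -0.5]
width: 0.0773
gripper_force: 0.0
```

>>> {"api": "carry_out", "payload": {"plan": [{"claw":-1,"dx":0,"dy":0,"dz":-10,"twist":0},{"claw":-1,"dx":0,"dy":0,"dz":-25,"twist":0},{"claw":-1,"dx":0,"dy":0,"dz":-35,"twist":0},{"claw":-1,"dx":0,"dy":0,"dz":-35,"twist":0},{"claw":-1,"dx":0,"dy":0,"dz":-15,"twist":0}]}}

```text
time_s: 31.9
ee_pos: [0.4744, 0.0413, 0.1867]
tcp_rot: [0.689, 0.725, 0.003, 0.003]
wrist_force: [1.2, 0.3, 0.7]
width: 0.0852
gripper_force: 0.0
```

>>> {"api": "carry_out", "payload": {"plan": [{"claw":-1,"dx":15,"dy":0,"dz":0,"twist":0},{"claw":-1,"dx":30,"dy":0,"dz":0,"twist":0},{"claw":-1,"dx":35,"dy":0,"dz":0,"twist":0},{"claw":-1,"dx":35,"dy":0,"dz":0,"twist":0},{"claw":-1,"dx":25,"dy":0,"dz":0,"twist":0}]}}

```text
time_s: 32.32
ee_pos: [0.4648, 0.1834, 0.1817]
tcp_rot: [0.689, 0.725, 0.001, 0.0]
wrist_force: [0.4, 1.4, -0.6]
width: 0.0853
gripper_force: 0.0
```

>>> {"api": "carry_out", "payload": {"plan": [{"claw":-1,"dx":25,"dy":0,"dz":0,"twist":0},{"claw":-1,"dx":20,"dy":0,"dz":0,"twist":0},{"claw":-1,"dx":10,"dy":0,"dz":0,"twist":0},{"claw":-1,"dx":0,"dy":0,"dz":0,"twist":0},{"claw":-1,"dx":0,"dy":0,"dz":0,"twist":0}]}}

```text
time_s: 32.73
ee_pos: [0.4623, 0.2359, 0.1809]
tcp_rot: [0.689, 0.725, -0.0, 0.0]
wrist_force: [-0.7, -0.9, -1.2]
width: 0.0857
gripper_force: 0.0
```

```bash
python3 - <<'E'
from workcell import r
import cv2, numpy as np
a=cv2.resize(r.get_image("top")[200:300,170:400],None,fx=3,fy=3); b=cv2.resize(r.get_image("scene")[80:180,200:430],None,fx=3,fy=3)
cv2.imwrite("pics/end.png",np.vstack([a,b])[:,:,::-1])
E
```

```text
(no output)
```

View pics/end.png

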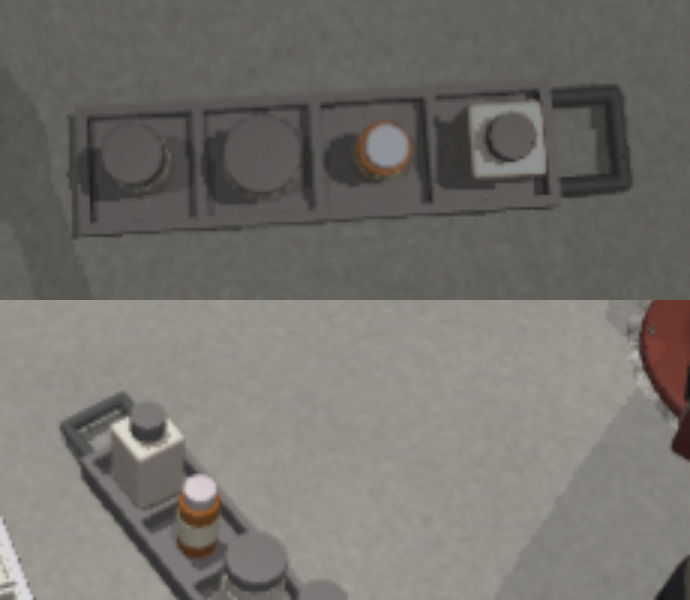

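The top view shows, from the handle at (590,140), the square bottle (510,140), vial (385,150), pot (262,153) and tube (135,153). All stand upright, one in each pocket, and each touched down at the height predicted for the pocket floor. Handing in.

```bash
python3 -c "
from workcell import r
print(r.hand_in())"
```

```text
the job is handed in; nothing more can be done
None
```

All four samples are in the carrier in the order asked (from the handle: square bottle, vial, pot, tube), standing upright on their pocket floors, and the job was handed in at about 33 s; no verdict came back.

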